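# Break apart the stuck sample-cup nests, load the carrier and knock its locking pin down

## Robot

A 6-joint arm with a two-finger parallel gripper is mounted at the origin on a cart in front of the work surface, level with it; the furniture and walls round the work are solid. World frame = base frame: x ahead of the robot, y to its left, z up, the work surface at z = 0. Lengths are in m, angles in degrees, forces in N, time in s.
With the tool pointing down it reaches from about 0.325 to 0.775 m from the base axis. Payload 5.5 kg.
Tool frame: the origin (TCP) lies at the centre of the arm's flange, where the gripper is bolted on; the fingertips stand 182 mm ahead of it and the grasp point (between the pads) lies 163 mm ahead of it; z points along the fingers, y is the direction in which the jaws open and shut (so a half turn about z gives the same grasp; the last joint's range is limited). The gripper opens to 88 mm and grips with 3 to 60 N. Pads are 20 mm wide; open, the fingers measure 115 mm over their backs; the gripper's body (75 mm by 178 mm) begins 61 mm behind the grasp point.
Start: joints at [-67.878, 5.22, 70.514, -0, 104.267, -3.249], TCP at [0.257, -0.542, 0.405] pointing down, gripper open.
Joint ranges: [-164.24, 164.24], [-49.07, 125.15], [9.68, 141.18], [-86.29, 266.29], [3.28, 154.24], [-151.56, 151.56]. Speed limits (degrees/s): [147.25, 147.25, 172.46, 180, 180, 180].

## Interface

Orientations are given as [roll, pitch, yaw] about the fixed x, y, z axes, in that order (R = Rz(yaw) Ry(pitch) Rx(roll)).
In Python, from station import r gives the robot as it stands. The module is installed in compiled form; this text tells all that it offers. Calls block until the motion is done:
- r.reach(position, orientation): joint-space move of the TCP to a pose.
- r.servo_line(position, rotation=None, speed=0.15): straight line of the TCP; rotation=None keeps the orientation; speed is the mean speed in m/s.
- r.move_joints(angles): joint-space move.
- r.let_go() and r.grab(squeeze=None): open the fingers fully, or close them until they stop; squeeze is the grip in N (None keeps the last).
- r.wait(seconds).
- r.inverse_kinematics(position, orientation): joint angles nearest the present ones, or None.
- r.sense(): the state.
- r.snapshot(name): name is "side" or "top" or "wrist"; returns a dict with "frame" (384x512x3 uint8, red, green, blue), "fx", "fy", "cx", "cy" (pixels), "R" (3x3) and "t" (3): a world point X has camera coordinates R X + t. Camera axes: x right, y down, z forward; pixel columns grow to the right and rows downward; lengths in m; the calibration is good to about 2 mm. A picture is of the moment at which its call begins. There is no depth.
A pose or a line that the arm cannot do raises r.IKError and nothing moves.
- r.hand_in(): hands the job in, once; it reports no verdict.
The state is a dict: "clock": time; "joints": joint angles; "joint_vel": joint speeds; "joint_torque": joint torques, N m; "tcp_pos": TCP position; "orientation": TCP orientation; "contact_force": force on the tool from outside, world axes, zero at the start; "torque": the same for the moment, N m; "opening": finger opening in m.
Only numpy, scipy, OpenCV 4.12 (cv2) and the standard library are available. Lean on these libraries where they do the work, as an engineer would, in place of code of your own. Each camera call takes 0.05 s, during which the arm holds its last target.

## Task

Pull the sample cups, stuck one in another in the two stands, straight up off their nests and stand every one upright on the floor of the open grey carrier tray, never tipping a cup over. Once all of them are in, pick up the mallet and with its head knock the carrier's locking pin fully down (do not push it with the gripper), then stand the mallet head-down back on its cork mat. Leave the other things on the bench where they are.

Things in the scene. Friction and masses are not known exactly. Their poses are not given: they have to be found in the camera images.
- cup_1: stepped open aluminium cup, 63 mm tall: below, a tapered skirt 28 mm tall (48 mm across at the foot, 52 mm at the top); above, a straight collar 35 mm tall, 60 mm across outside, 55 mm inside, 27 mm deep to the floor. Two small sprung steel balls in the skirt grip whatever collar it stands in. Origin: centre of the underside, z up. Starts with its skirt stuck in the socket of nest_1, origin 16 mm above the bench; about 8 to 12 N straight up pulls it free.
- cup_2: a cup just like cup_1. Starts nested in cup_1, 36 mm above it, resting on its inner floor, so that only its collar shows; about 3 to 6 N straight up pulls it free and leaves the lower cup stuck. May be absent.
- cup_3: a cup just like cup_1. Starts with its skirt stuck in the socket of nest_2, origin 16 mm above the bench; about 8 to 12 N straight up pulls it free.
- cup_4: a cup just like cup_1. Starts nested in cup_3, 36 mm above it, resting on its inner floor, so that only its collar shows; about 3 to 6 N straight up pulls it free and leaves the lower cup stuck. May be absent.
- nest_1: fixed steel stand: foot disc 80 mm across, 8 mm thick, with an upright socket collar 60 mm across outside, 55 mm inside, whose rim is 43 mm above the bench. Origin: centre of the underside.
- nest_2: a second stand just like nest_1. Behind both stands and the mat is the big analyser (fixed): its front stands at x = 0.52 m from y = -0.21 to 0.43 m; it overhangs the bench from 90 mm up and this front part is 230 mm tall, so keep the gripper and the mallet's head in front of it or above it.
- carrier: open grey tray fixed on the bench, outside 165 (x) x 210 (y) x 26 mm, walls and floor 4 mm thick, so the cups stand with their origin 4 mm above the bench; room for four cups in two rows of two. On the outside of its -x wall (the side nearest the robot) a block 34 mm deep and, on it, a round boss 34 mm across rising to 66 mm above the bench hold the locking pin, on the line y = 0 and 99 mm from the centre. Origin: centre of the underside.
- pin (a joint): travel of the locking pin: 0 = up, 0.012 m = fully down. Upright, sprung and stiff: takes 3 to 5 N to drive, and stays where it was driven to.
- pin_top (a point): centre of the top of the pin's round head, 19 mm across, 84 mm above the bench when up and 72 mm when fully down.
- mallet: mallet, 0.3 kg: upright cylindrical rubber head 60 mm across and 54 mm tall, standing on one flat face, with a level wooden handle 18 mm wide and 26 mm high. Origin: centre of the lower face of the head, z up through the head; the handle runs from the head along -x to 144 mm from the origin, its centre line 27 mm above the lower face. It stands by itself.
- mallet_grip (a point): point on the centre line of the mallet's handle, 58 mm from the head's axis, a good place to take it across the handle from above.
- mat: flat cork mat fixed on the bench, 130 (x) x 160 (y) x 3 mm, on which the mallet starts. Origin: centre of the underside.
- forceps: bystander: steel forceps, 138 mm long, lying between the stands. Origin: near the middle of its underside.
- amber_bottle: bystander: brown bottle 45 mm across, 128 mm tall. Origin: centre of the underside.
- timer: bystander: small white timer 20x70x62 mm. Origin: centre of the underside.

How it is judged (in metres and radians):
On the way, in this order (a step that is already met when the one before it is completed fails the run):
1. every cup stands upright on the carrier's floor (x of cup_1 in the frame of carrier between -0.06 and 0.06 m and y of cup_1 in the frame of carrier between -0.085 and 0.085 m and z of each of cup_1, cup_2, cup_3, cup_4 in the frame of carrier below 0.01 m and angle between each of cup_1, cup_2, cup_3, cup_4's own z axis and vertical below 0.1 rad and linear speed of each of cup_1, cup_2, cup_3, cup_4 below 0.02 m/s and x of cup_2 in the frame of carrier between -0.06 and 0.06 m and y of cup_2 in the frame of carrier between -0.085 and 0.085 m and x of cup_3 in the frame of carrier between -0.06 and 0.06 m and y of cup_3 in the frame of carrier between -0.085 and 0.085 m and x of cup_4 in the frame of carrier between -0.06 and 0.06 m and y of cup_4 in the frame of carrier between -0.085 and 0.085 m), for 0.2 s.
2. the mallet's head drives the locking pin fully down (value of joint pin above 0.01 m and contact force between mallet and pin above 0.5 N).
At the end, for the whole second after the job is handed in: Every cup stands upright (0.1 rad) and still on the carrier's floor, its centre within 60 mm (x) and 85 mm (y) of the carrier's and its foot under 10 mm up; the pin is at least 9.5 mm down; the mallet stands still on its face, the centre of its head over the mat (all of step 1 and value of joint pin above 0.0095 m and x of mallet in the frame of mat between -0.065 and 0.065 m and y of mallet in the frame of mat between -0.08 and 0.08 m and z of mallet in the frame of mat below 0.012 m and angle between mallet's own z axis and vertical below 0.1 rad and linear speed of mallet below 0.02 m/s); the robot touches nothing.
It fails at once if a cup is tipped more than 35 degrees (angle between any of cup_1, cup_2, cup_3, cup_4's own z axis and vertical above 0.61 rad).
It fails at once if the gripper pushes the locking pin (contact force between the fingers and pin above 2 N).
It fails at once if a bystander is shifted by more than 40 mm (distance of any of forceps, amber_bottle, timer from where it was at the start of the episode above 0.04 m).
Of cup_2, cup_4 only 1 to 2 are there at a start; the rules pass over those that are not, and their reading is None.
At some moment in a run one of mallet may be knocked a few centimetres aside while the robot is not near it.
It also fails if it takes over 210 s, if anything falls off the work surface, if the arm or the gripper's body presses on something with over 40 N, if the wrist force passes 120 N, or if a joint passes its speed limit or range.

## Working session

There is one attempt and no reset: what is moved stays moved. The work goes in short steps, each a Python script; the robot and the scene stay as the last script left them, time stands still between calls to the robot, and variables do not carry over. Pictures are saved under pics/ and viewed, and the job is handed in when it is done.

```bash
mkdir -p pics
cat > h.py <<'E'
import numpy as np, cv2
from station import r
def snap(name, fn):
    s=r.snapshot(name); cv2.imwrite('pics/'+fn+'.png', s['frame'][:,:,::-1]); return s
def proj(s,X):
    c=np.array(s['R'])@np.array(X)+np.array(s['t']); return np.array([s['fx']*c[0]/c[2]+s['cx'], s['fy']*c[1]/c[2]+s['cy']])
def ray(s,u,v):
    R=np.array(s['R']);t=np.array(s['t']); o=-R.T@t
    d=R.T@np.array([(u-s['cx'])/s['fx'],(v-s['cy'])/s['fy'],1.]); return o,d/np.linalg.norm(d)
def onz(s,u,v,z):
    o,d=ray(s,u,v); return o+d*(z-o[2])/d[2]
def tri(rays):
    A=np.zeros((3,3));b=np.zeros(3)
    for o,d in rays:
        P=np.eye(3)-np.outer(d,d);A+=P;b+=P@o
    X=np.linalg.solve(A,b); return X,[np.linalg.norm((np.eye(3)-np.outer(d,d))@(X-o)) for o,d in rays]
E
python3 - <<'E'
from h import *
st=r.sense(); print(st)
for n in ['side','top','wrist']:
    s=snap(n,n+'0'); o,d=ray(s,256,192); print(n,o.round(3),d.round(3),s['fx'])
E
```

```text
{'clock': 0.0, 'joints': array([-6.78798283e+01,  5.26135339e+00,  7.05810924e+01,  2.09730997e-03,
        1.04268591e+02, -3.24733469e+00]), 'joint_vel': array([ 0.04148661, -0.05670636,  0.07689307,  0.03282754,  0.06325554,
        0.05825696]), 'joint_torque': array([-1.16816620e-03, -4.46439493e+01, -4.06457019e+01,  6.95369951e-02,
        2.90842156e-02, -1.33921408e-04]), 'tcp_pos': array([ 0.2570868 , -0.54218042,  0.40353266]), 'orientation': array([-1.79889257e+02, -8.32014521e-03,  2.53680133e+01]), 'contact_force': array([ 0.24492331, -0.4173283 ,  0.18709939]), 'torque': array([-0.01980805, -0.02742376,  0.01187335]), 'opening': 0.08738555927939767}
side [0.395 1.117 0.702] [ 0.074 -0.861 -0.504] 381.8477313775951
top [0.312 0.058 1.389] [ 0.137  0.023 -0.99 ] 409.42269616616284
wrist [ 0.319 -0.512  0.383] [-0.224 -0.119 -0.967] 341.9242968891179
```

View pics/top0.png

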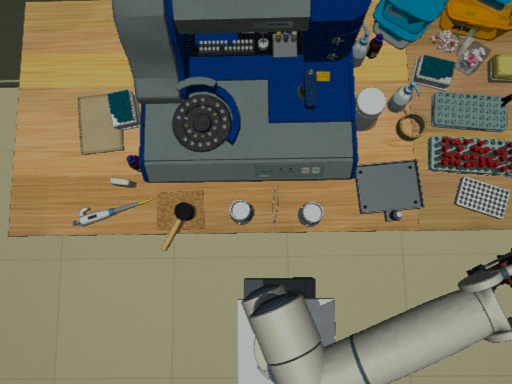

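View pics/side0.png

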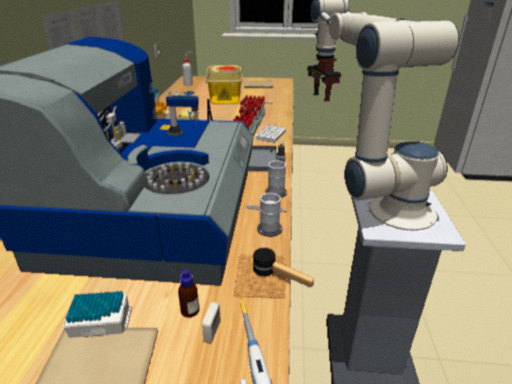

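View pics/wrist0.png

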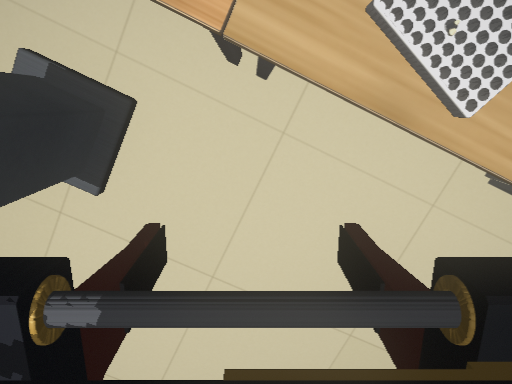

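Run:
```python
import cv2
t=cv2.imread('pics/top0.png'); s=cv2.imread('pics/side0.png')
cv2.imwrite('pics/t_z.png',cv2.resize(t[150:260,150:430],(784,308),interpolation=cv2.INTER_CUBIC))
cv2.imwrite('pics/s_z.png',cv2.resize(s[135:295,220:320],(375,600),interpolation=cv2.INTER_CUBIC))
```

```text
(no output)
```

View pics/t_z.png

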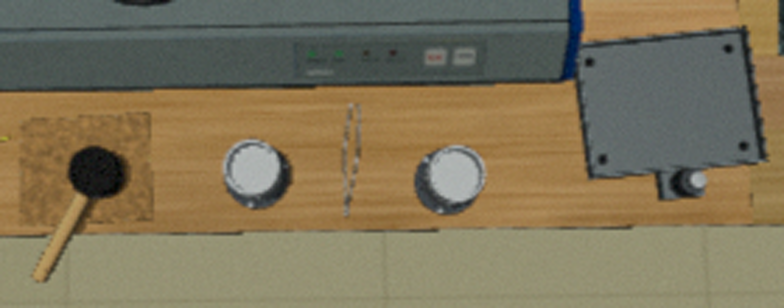

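View pics/s_z.png

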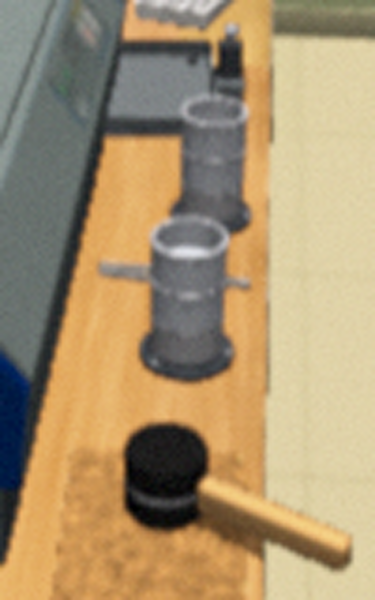

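Run:
```python
from h import *
a=r.snapshot('top'); b=r.snapshot('side')
import pickle; pickle.dump((a,b),open('tb.pkl','wb'))
for n,p,q in [('L',(240.3,210),(270.7,198.2)),('R',(312.4,212.2),(277,164.3)),('pin',(150+692/2.8,150+178/2.8),(220+232/3.75,135+30/3.75)),('mal',(150+96/2.8,150+171/2.8),(220+166/3.75,135+447/3.75)),('malend',(150+41/2.8,150+274/2.8),(220+340/3.75,135+548/3.75))]:
    print(n,*tri([ray(a,*p),ray(b,*q)]))
for n,p in [('c',(583,43)),('c',(742,28)),('c',(765,160)),('c',(593,178))]:
    print(onz(a,150+p[0]/2.8,150+p[1]/2.8,.026))
for p in [(20,122),(150,112),(152,220),(20,220)]:
    print('mat',onz(a,150+p[0]/2.8,150+p[1]/2.8,.003))
for p in [(352,104),(346,216)]: print('forc',onz(a,150+p[0]/2.8,150+p[1]/2.8,.005))
```

```text
L [0.43370679 0.13778733 0.10971316] [np.float64(0.0006342804288101972), np.float64(0.0006342804288102983)]
R [ 0.42361642 -0.08712395  0.11322176] [np.float64(0.001226857292755424), np.float64(0.0012268572927553692)]
pin [ 0.41577417 -0.3594291   0.07931593] [np.float64(0.001050434166250761), np.float64(0.0010504341662505952)]
mal [0.4388163  0.32629798 0.04935192] [np.float64(0.0006944207487045527), np.float64(0.0006944207487047124)]
malend [0.31865035 0.39413372 0.02865008] [np.float64(0.0005105475593646308), np.float64(0.0005105475593645904)]
[ 0.58592376 -0.25633781  0.026     ]
[ 0.60088706 -0.44755422  0.026     ]
[ 0.44110786 -0.46351183  0.026     ]
[ 0.42288752 -0.26010761  0.026     ]
mat [0.50421645 0.42997096 0.003     ]
mat [0.51395467 0.27009558 0.003     ]
mat [0.38207283 0.26690913 0.003     ]
mat [0.38439457 0.4272809  0.003     ]
forc [0.51941848 0.02272544 0.005     ]
forc [0.38337718 0.03265113 0.005     ]
```

Run:
```python
from h import *
import pickle
W={}
for n,p in [('car1',[.45,-.36,.42]),('R1',[.40,-.10,.40]),('R2',[.40,-.05,.40]),('L1',[.40,.12,.40]),('L2',[.40,.17,.40])]:
    r.reach(p,[180,0,180 if n!='car1' else 95]); r.wait(.3)
    W[n]=snap('wrist','w_'+n)
pickle.dump(W,open('W.pkl','wb'))
print(r.sense()['clock'])
ims=[cv2.imread(f'pics/w_{n}.png') for n in W]
cv2.imwrite('pics/mos1.png',cv2.resize(np.hstack(ims[1:3]),(800,300)))
cv2.imwrite('pics/mos2.png',cv2.resize(np.hstack(ims[3:5]),(800,300)))
```

```text
5.4167
```

View pics/mos1.png

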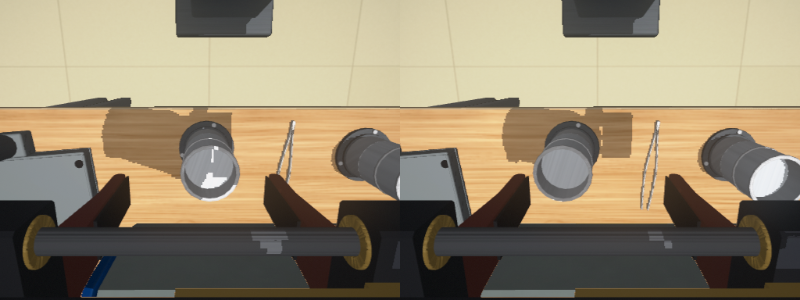

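View pics/mos2.png

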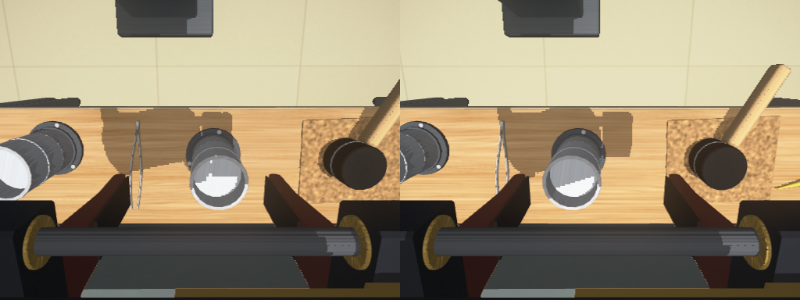

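View pics/w_car1.png

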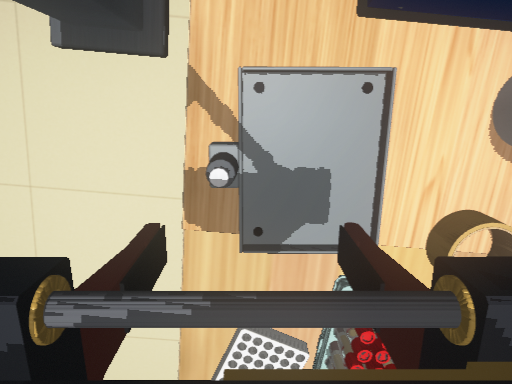

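```bash
cat > rim.py <<'E'
from h import *
def rim(s,guess,rpx=(34,44),win=60,dbg=None):
    f=s['frame']; g=cv2.cvtColor(f,cv2.COLOR_RGB2GRAY)
    x0=max(int(guess[0]-win),0);y0=max(int(guess[1]-win),0); c=g[y0:y0+2*win,x0:x0+2*win]
    c=cv2.resize(c,None,fx=3,fy=3,interpolation=cv2.INTER_CUBIC); c=cv2.GaussianBlur(c,(5,5),0)
    H=cv2.HoughCircles(c,cv2.HOUGH_GRADIENT_ALT,1,30,param1=150,param2=0.5,minRadius=int(3*rpx[0]),maxRadius=int(3*rpx[1]))
    out=[]
    if H is not None:
        o=cv2.cvtColor(c,cv2.COLOR_GRAY2BGR)
        for a in H[0]:
            cv2.circle(o,(int(a[0]),int(a[1])),int(a[2]),(0,0,255),1)
            out.append((x0+(a[0]+.5)/3-.5,y0+(a[1]+.5)/3-.5,a[2]/3))
        if dbg: cv2.imwrite(f'pics/{dbg}.png',o)
    return out
E
python3 - <<'E'
from rim import *
import pickle
W=pickle.load(open('W.pkl','rb'))
for n,g in [('R1',(270,224)),('R2',(210,224)),('L1',(280,228)),('L2',(222,228))]:
    o=rim(W[n],g,dbg='rim_'+n); print(n,[np.round(x,1) for x in o])
    for q in o[:2]: print('   z115:',onz(W[n],q[0],q[1],.115).round(4))
ims=[cv2.resize(cv2.imread(f'pics/rim_{n}.png'),(300,300)) for n in ['R1','R2','L1','L2'] if cv2.imread(f'pics/rim_{n}.png') is not None]
cv2.imwrite('pics/rims.png',np.vstack([np.hstack(ims[:2]),np.hstack(ims[2:])]) if len(ims)==4 else np.hstack(ims))
E
```

```text
R1 [array([268. , 219. ,  39.4], dtype=float32), array([268. , 219. ,  34.9], dtype=float32)]
   z115: [ 0.4225 -0.0871  0.115 ]
   z115: [ 0.4225 -0.0871  0.115 ]
R2 [array([208. , 218.7,  39.3], dtype=float32), array([208. , 218.7,  35.2], dtype=float32)]
   z115: [ 0.4221 -0.0862  0.115 ]
   z115: [ 0.4221 -0.0862  0.115 ]
L1 [array([280.3, 228. ,  40.1], dtype=float32), array([280.3, 228. ,  35.8], dtype=float32)]
   z115: [0.4306 0.1427 0.115 ]
   z115: [0.4306 0.1427 0.115 ]
L2 [array([220.7, 227.7,  38.3], dtype=float32)]
   z115: [0.4302 0.1439 0.115 ]
```

View pics/rims.png

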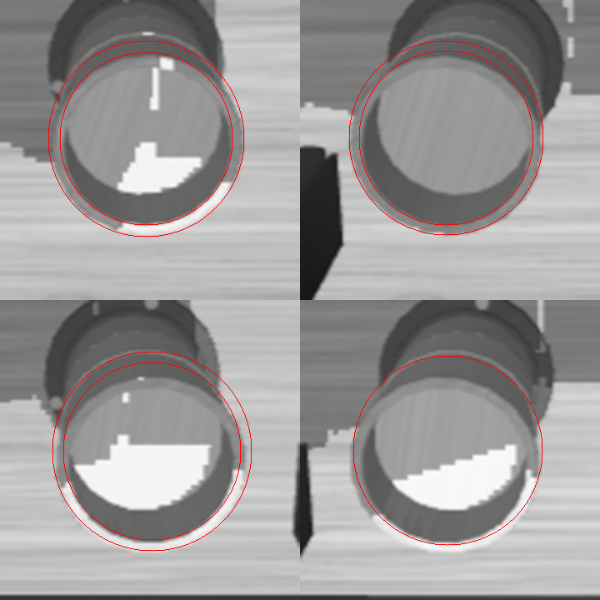

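```bash
cat >> rim.py <<'E'
from scipy.optimize import least_squares
def arc(s,guess,rpx=40,vlo=-5,dbg=None,tol=7):
    hsv=cv2.cvtColor(s['frame'],cv2.COLOR_RGB2HSV)
    f=cv2.resize(hsv[:,:,1],None,fx=3,fy=3,interpolation=cv2.INTER_LINEAR)
    m=(f<60).astype(np.uint8)
    cs,_=cv2.findContours(m,cv2.RETR_EXTERNAL,cv2.CHAIN_APPROX_NONE)
    P=np.vstack([c[:,0,:] for c in cs]).astype(float); P=(P+.5)/3-.5
    d=P-np.array(guess); rr=np.hypot(*d.T)
    k=(abs(rr-rpx)<tol)&(d[:,1]>vlo); return P[k]
def circ(s,P,z):
    X=np.array([onz(s,u,v,z)[:2] for u,v in P])
    f=lambda p: np.hypot(X[:,0]-p[0],X[:,1]-p[1])-p[2]
    q=least_squares(f,[*X.mean(0),.03],loss='soft_l1',f_scale=.001); return q.x, np.sqrt(np.mean(np.clip(f(q.x),-.003,.003)**2)),len(P)
E
python3 - <<'E'
from rim import *
import pickle
W=pickle.load(open('W.pkl','rb'))
for n,g in [('R1',(269,222)),('R2',(209,222)),('L1',(280,231)),('L2',(220,231))]:
    P=arc(W[n],g)
    for z in (.105,.115,.125):
        x,e,k=circ(W[n],P,z); print(n,z,x.round(4),e.round(4),k)
E
```

```text
R1 0.105 [ 0.4293 -0.0861  0.032 ] 0.0002 340
R1 0.115 [ 0.4257 -0.0866  0.0308] 0.0002 340
R1 0.125 [ 0.4221 -0.0871  0.0297] 0.0002 340
R2 0.105 [ 0.4293 -0.0878  0.0319] 0.0002 338
R2 0.115 [ 0.4257 -0.0864  0.0308] 0.0002 338
R2 0.125 [ 0.4221 -0.0851  0.0296] 0.0002 338
L1 0.105 [0.4402 0.1435 0.0321] 0.0002 353
L1 0.115 [0.4362 0.1426 0.0309] 0.0002 353
L1 0.125 [0.4322 0.1417 0.0297] 0.0002 353
L2 0.105 [0.4404 0.1418 0.032 ] 0.0002 356
L2 0.115 [0.4364 0.1428 0.0308] 0.0002 356
L2 0.125 [0.4323 0.1438 0.0296] 0.0002 356
```

Run:
```python
from rim import *
import pickle
W=pickle.load(open('W.pkl','rb')); s=W['car1']
f=cv2.imread('pics/w_car1.png')
cv2.imwrite('pics/car_z.png',cv2.resize(f[50:270,190:420],None,fx=2.6,fy=2.6,interpolation=cv2.INTER_CUBIC))
C=[onz(s,*p,.026) for p in [(240.5,67.5),(396,68),(377.5,253),(239.5,252.5)]]
for c in C: print(c.round(4))
print('c',np.mean(C,0).round(4), [np.linalg.norm(C[i]-C[(i+1)%4]).round(4) for i in range(4)])
for i,j in [(3,2),(0,1)]: print(np.degrees(np.arctan2(*(C[j]-C[i])[[1,0]])))
for i,j in [(3,0),(2,1)]: print(np.degrees(np.arctan2(*(C[j]-C[i])[[1,0]]))-90)
print('pin',onz(s,219,175,.084))
```

```text
[ 0.4287 -0.2579  0.026 ]
[ 0.5884 -0.2445  0.026 ]
[ 0.6066 -0.4506  0.026 ]
[ 0.4436 -0.464   0.026 ]
c [ 0.5168 -0.3543  0.026 ] [np.float64(0.1603), np.float64(0.2069), np.float64(0.1636), np.float64(0.2067)]
4.696745243618472
4.775561601495957
4.133076767493563
5.045215299062207
pin [ 0.41818249 -0.3599714   0.084     ]
```

View pics/car_z.png

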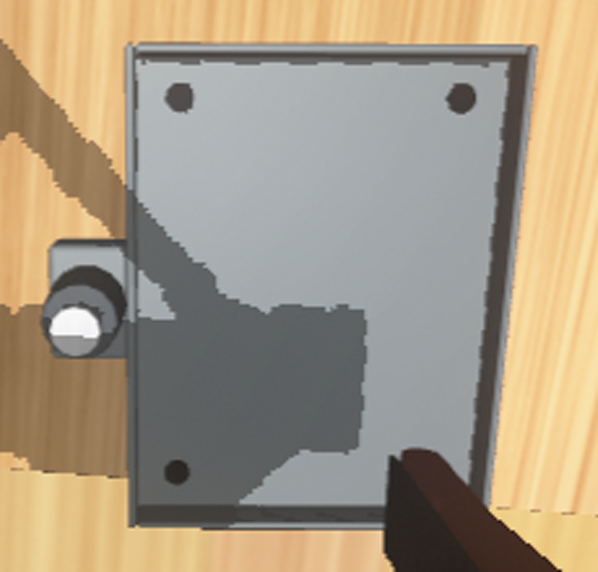

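```bash
cat > act.py <<'E'
from rim import *
ZT=.42
CAR=np.array([.5165,-.355]); CY=4.7
def car(x,y):
    a=np.radians(CY); return CAR+np.array([np.cos(a)*x-np.sin(a)*y,np.sin(a)*x+np.cos(a)*y])
def st(m):
    s=r.sense(); print(m,'t',round(s['clock'],2),'p',s['tcp_pos'].round(4),'F',s['contact_force'].round(2),'op',round(s['opening'],4)); return s
def pick(xy,rz,sq):
    r.let_go()
    p=r.sense()['tcp_pos']
    r.reach([*xy,ZT],[180,0,180])
    z=rz-.011+.163
    r.servo_line([*xy,z+.06],speed=.2); r.servo_line([*xy,z],speed=.08); st('at')
    r.grab(sq); st('grabbed')
    fm=0
    for k in range(1,13):
        r.servo_line([*xy,z+.003*k],speed=.03); fm=min(fm,r.sense()['contact_force'][2])
    st('pulled'); print('peak',fm)
    r.servo_line([*xy,ZT],speed=.2)
def place(x,y,yaw):
    q=car(x,y)
    r.servo_line([.43,-.33,ZT],speed=.35)
    r.reach([*q,ZT],[180,0,yaw])
    r.servo_line([*q,.24],speed=.2); f0=st('low')['contact_force'][2]
    for z in np.arange(.2235,.2155,-.001):
        r.servo_line([*q,z],speed=.02)
        f=r.sense()['contact_force'][2]
        if f-f0>2: break
    st('down'); r.let_go(); r.wait(.2); r.servo_line([*q,.28],speed=.12); r.servo_line([*q,ZT],speed=.25); st('up')
R=(.4257,-.0866); L=(.4363,.1427)
E
python3 - <<'E'
from act import *
pick(R,.115,25); r.wait(.2)
snap('side','s1'); snap('wrist','w1')
E
```

```text
at t 8.16 p [ 0.4258 -0.0866  0.2675] F [ 0.32 -0.16  0.2 ] op 0.0881
grabbed t 8.71 p [ 0.4257 -0.0866  0.2672] F [1.09 0.11 0.25] op 0.0597
pulled t 11.71 p [ 0.4257 -0.0866  0.3033] F [ 0.34 -0.31 -1.08] op 0.0599
peak -1.1828411692408354
```

View pics/s1.png

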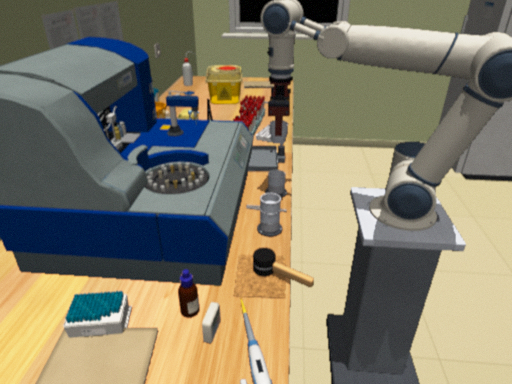

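View pics/w1.png

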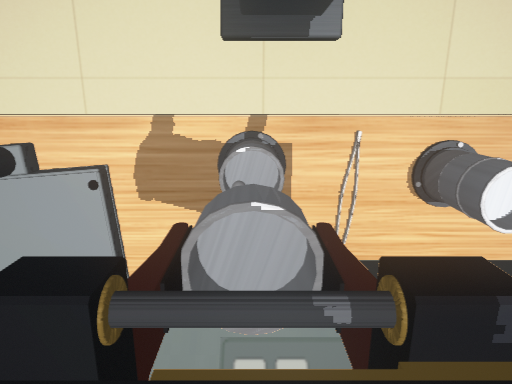

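The cup hangs upright in the jaws (rim about (252,245)), and the lower cup is still in its nest, visible at (252,170). Placing it.

Run:
```python
from act import *
place(.042,.05,94.7)
pick(R,.079,45); r.wait(.1)
snap('wrist','w2'); snap('top','t2')
```

```text
low t 16.1 p [ 0.5546 -0.302   0.2418] F [ 0.23 -0.1  -0.85] op 0.0603
down t 18.32 p [ 0.5543 -0.3018  0.2193] F [-3.5   0.75  4.18] op 0.0604
up t 20.52 p [ 0.5544 -0.3018  0.4177] F [ 0.72  0.31 -0.53] op 0.088
at t 23.55 p [ 0.4259 -0.0866  0.2315] F [ 0.09 -0.33  1.34] op 0.0878
grabbed t 24.1 p [ 0.4257 -0.0867  0.2312] F [-0.09 -0.53  1.16] op 0.0598
pulled t 27.1 p [ 0.4258 -0.0866  0.2673] F [-0.07 -0.25 -0.92] op 0.0596
peak -0.9158693687405334
```

View pics/w2.png

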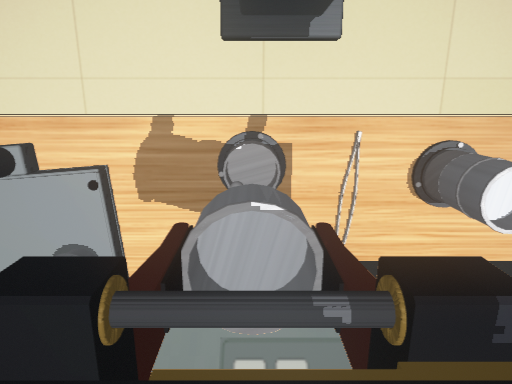

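View pics/t2.png

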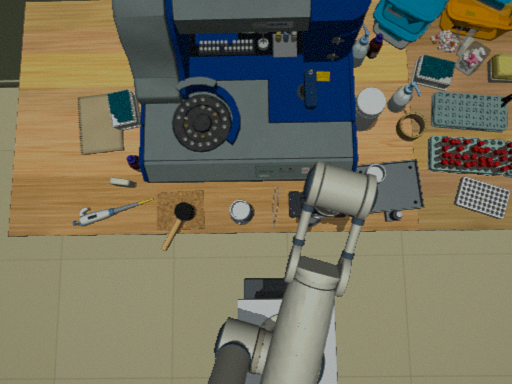

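Second cup is held (rim about (252,245)), the nest under it looks empty, and the first cup stands in the tray at (375,173) in the top view. Next: place this one, then take L's upper cup.

Run:
```python
from act import *
place(.042,-.055,94.7)
r.reach([.45,-.36,ZT],[180,0,94.7]); r.wait(.1); snap('wrist','w3c')
pick(L,.115,25); r.wait(.1)
snap('wrist','w3')
f=np.hstack([cv2.imread('pics/w3c.png'),cv2.imread('pics/w3.png')]); cv2.imwrite('pics/m3.png',cv2.resize(f,(800,300)))
```

```text
low t 31.48 p [ 0.5631 -0.4066  0.2422] F [-0.67  0.   -0.5 ] op 0.0595
down t 33.7 p [ 0.5629 -0.4064  0.2193] F [-1.53  0.45  3.88] op 0.0596
up t 35.91 p [ 0.563  -0.4065  0.4176] F [-0.37  0.35 -1.03] op 0.0881
at t 40.17 p [0.4364 0.1427 0.2675] F [-0.25  0.93  0.93] op 0.0879
grabbed t 40.72 p [0.4364 0.1426 0.2673] F [ 0.07 -0.18  0.83] op 0.0612
pulled t 43.72 p [0.4363 0.1427 0.3033] F [-0.05  0.32 -0.64] op 0.0611
peak -1.227870819175842
```

View pics/m3.png

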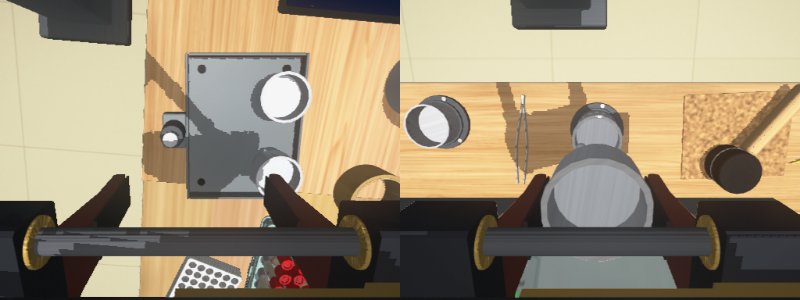

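Both placed cups stand in the far row (mosaic left, (285,97) and (277,175)); the third cup is held, with its lower cup still nested. Continuing.

Run:
```python
from act import *
place(-.042,.05,184.7)
pick(L,.079,45); r.wait(.1); snap('wrist','w4')
place(-.042,-.055,184.7)
r.reach([.45,-.36,ZT],[180,0,94.7]); r.wait(.1); W=snap('wrist','w4c')
snap('side','s4');snap('top','t4')
f=np.hstack([cv2.imread('pics/w4c.png'),cv2.imread('pics/w4.png')]); cv2.imwrite('pics/m4.png',cv2.resize(f,(800,300)))
```

```text
low t 47.45 p [ 0.4707 -0.309   0.2418] F [-0.75 -0.19  0.04] op 0.0608
down t 49.67 p [ 0.4706 -0.3086  0.2193] F [-3.09  0.48  4.78] op 0.0608
up t 51.87 p [ 0.4706 -0.3087  0.4179] F [-0.78  0.63  0.03] op 0.0881
at t 55.43 p [0.4365 0.1427 0.2315] F [ 0.43  0.8  -0.25] op 0.0879
grabbed t 55.98 p [0.4364 0.1426 0.2313] F [-0.73 -1.01  1.52] op 0.0607
pulled t 58.98 p [0.4364 0.1427 0.2673] F [ 0.18 -0.31 -0.37] op 0.0612
peak -1.6171474746585544
low t 63.07 p [ 0.4794 -0.4133  0.2422] F [ 0.17 -0.12 -0.01] op 0.0607
down t 65.29 p [ 0.4791 -0.4133  0.2194] F [-2.47  2.19  4.38] op 0.061
up t 67.48 p [ 0.4793 -0.4134  0.4177] F [ 0.06 -0.3  -0.  ] op 0.0881
```

View pics/m4.png

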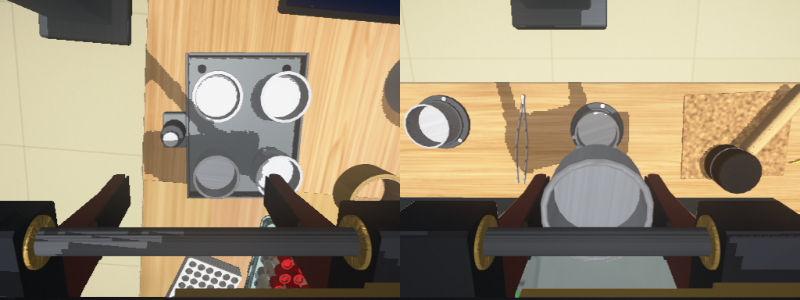

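View pics/t4.png

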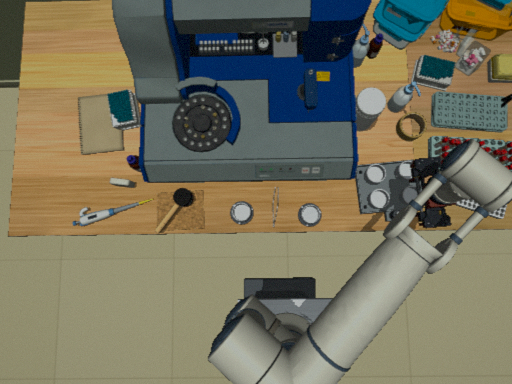

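View pics/s4.png

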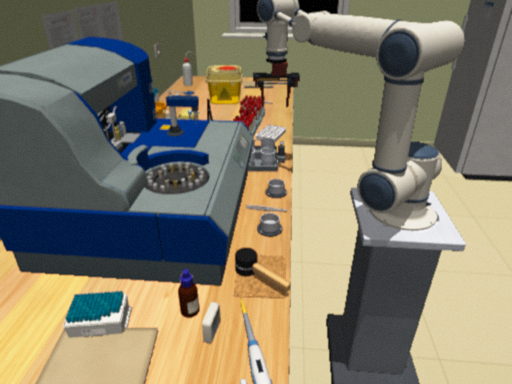

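Four cups stand in the tray in two rows. The mallet was knocked: its head is now at (183,197) in the top view, handle end at (158,231). Re-measuring it with the wrist camera from two places.

Run:
```python
from act import *
import pickle
W={}
r.reach([.36,-.1,ZT],[180,0,150])
for n,p in [('M1',[.40,.33,.40]),('M2',[.40,.39,.40])]:
    r.reach(p,[180,0,150]); r.wait(.3); W[n]=snap('wrist','w_'+n)
pickle.dump(W,open('WM.pkl','wb')); st('')
cv2.imwrite('pics/mosM.png',np.vstack([np.hstack([cv2.imread(f'pics/w_{n}.png')[30:330] for n in W])])[:, :, :])
f=cv2.imread('pics/mosM.png'); cv2.imwrite('pics/mosM.png',cv2.resize(f,(800,234)))
```

```text
t 72.87 p [0.4001 0.3893 0.4004] F [ 0.18 -0.85  0.64] op 0.0878
```

View pics/w_M1.png

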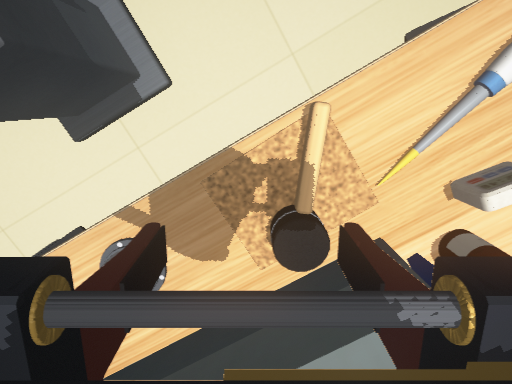

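View pics/w_M2.png

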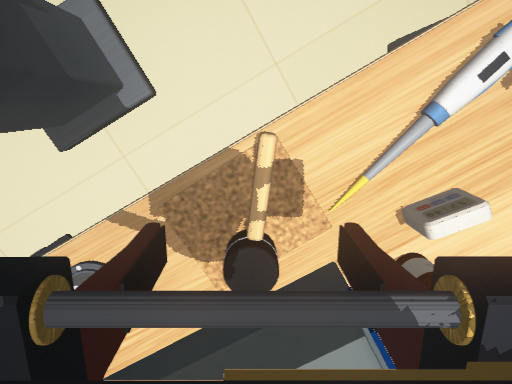

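Run:
```python
from act import *
import pickle
W=pickle.load(open('WM.pkl','rb')); o=[]
for n,(x,y) in [('M1',(250,90)),('M2',(200,120))]:
    o.append(cv2.resize(W[n]['frame'][y:y+190,x:x+110,::-1],None,fx=3.1,fy=3.1,interpolation=cv2.INTER_CUBIC))
cv2.imwrite('pics/mz.png',np.hstack(o))
M={}
for n,h in [('M1',(300,243)),('M2',(251,263))]:
    s=W[n]; g=cv2.resize(cv2.GaussianBlur(s['frame'],(3,3),0).max(2),None,fx=3,fy=3)
    m=(g<75).astype(np.uint8); cs,_=cv2.findContours(m,cv2.RETR_EXTERNAL,cv2.CHAIN_APPROX_NONE)
    P=np.vstack([c[:,0] for c in cs]); P=(P+.5)/3-.5; d=P-h
    k=(abs(np.hypot(*d.T)-28)<6)&(d[:,1]>-2)&(P[:,1]<285); 
    for z in (.047,.057,.067):
        x,e,c=circ(s,P[k],z); print(n,z,x.round(4),e.round(4),c)
    # handle mask
    hsv=cv2.cvtColor(s['frame'],cv2.COLOR_RGB2HSV)
```

```text
M1 0.047 [0.4919 0.3366 0.0286] 0.0014 315
M1 0.057 [0.4873 0.3374 0.0278] 0.0014 315
M1 0.067 [0.4828 0.3382 0.0269] 0.0014 315
M2 0.047 [0.4905 0.3358 0.029 ] 0.0003 143
M2 0.057 [0.4859 0.3384 0.0281] 0.0003 143
M2 0.067 [0.4814 0.3411 0.0272] 0.0003 143
```

View pics/mz.png

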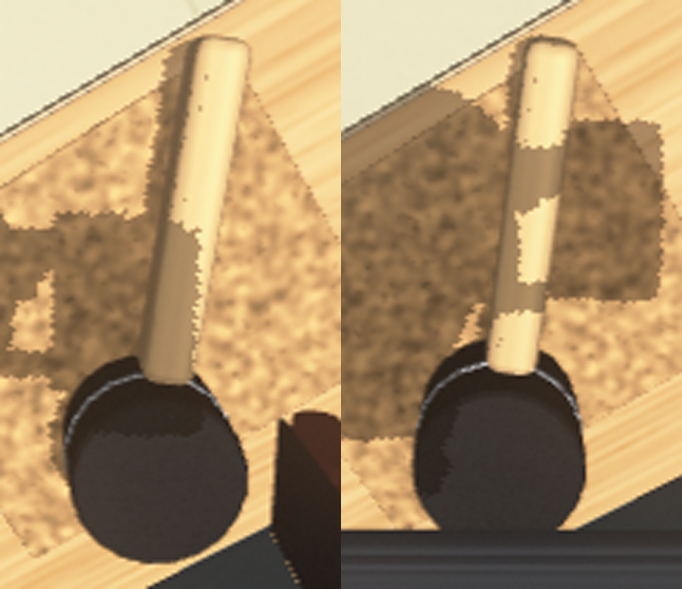

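Run:
```python
from act import *
import pickle
W=pickle.load(open('WM.pkl','rb')); a,b=W['M1'],W['M2']
E_=tri([ray(a,321.6,103.5),ray(b,267.7,132.9)]); N=tri([ray(a,303.9,211.9),ray(b,256.1,239.4)])
print(E_,N)
for s,p,q in [(a,(321.6,103.5),(303.9,211.9)),(b,(267.7,132.9),(256.1,239.4))]:
    e,n=onz(s,*p,.043),onz(s,*q,.043); d=n-e; u=d/np.linalg.norm(d)
    print(e.round(4),n.round(4),np.degrees(np.arctan2(d[1],d[0])),'head from end',(e+u*.144).round(4),'grip',(e+u*.086).round(4))
```

```text
(array([0.37460675, 0.42325697, 0.03277287]), [np.float64(0.0008262172761989109), np.float64(0.0008262172761989749)]) (array([0.46683509, 0.35604395, 0.03232095]), [np.float64(0.0008394335454041895), np.float64(0.0008394335454041551)])
[0.3744 0.4215 0.043 ] [0.4621 0.3563 0.043 ] -36.64894453321504 head from end [0.4899 0.3356 0.043 ] grip [0.4434 0.3702 0.043 ]
[0.3728 0.4233 0.043 ] [0.4638 0.3581 0.043 ] -35.613339757920336 head from end [0.4898 0.3395 0.043 ] grip [0.4427 0.3732 0.043 ]
```

Run:
```python
from act import *
u=np.array([np.cos(np.radians(-36)),np.sin(np.radians(-36))])
g=np.array([.488,.337])-.080*u; print(g)
r.let_go()
r.reach([*g,.36],[180,0,144]); r.servo_line([*g,.24],speed=.2); r.servo_line([*g,.194],speed=.08); st('at')
r.grab(60); st('grab')
r.servo_line([*g,.234],speed=.08); st('lift')
# back off from analyser
r.servo_line([g[0]-.03,g[1]-.02,.30],speed=.15); r.wait(.2); st('back')
snap('side','s5'); snap('wrist','w5')
f=cv2.imread('pics/s5.png')[200:300,220:320]; cv2.imwrite('pics/s5z.png',cv2.resize(f,None,fx=5,fy=5,interpolation=cv2.INTER_CUBIC))
```

```text
[0.42327864 0.38402282]
at t 74.87 p [0.4233 0.384  0.194 ] F [-0.18 -0.01  0.89] op 0.0877
grab t 75.94 p [0.4233 0.3841 0.194 ] F [-0.17  0.84  0.57] op 0.0177
lift t 76.59 p [0.4233 0.384  0.2341] F [ 0.84 -0.65 -4.93] op 0.0178
back t 77.44 p [0.3934 0.364  0.2984] F [-0.51  0.58 -3.66] op 0.0175
```

View pics/s5z.png

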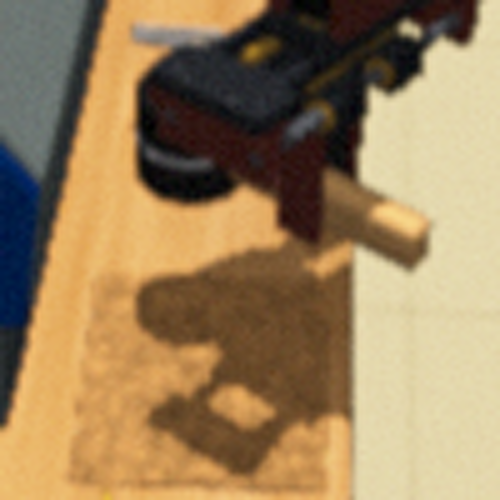

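View pics/w5.png

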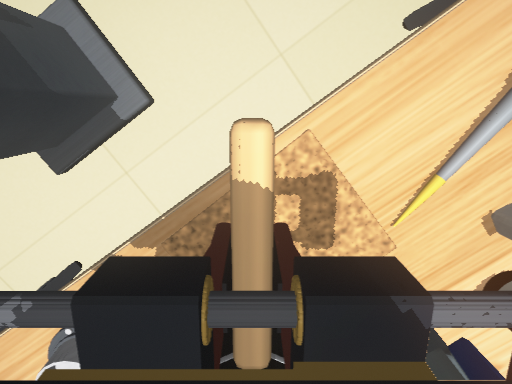

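```bash
cat > pin.py <<'E'
from act import *
PIN=np.array([.418,-.362])
E
python3 - <<'E'
from pin import *
s=r.snapshot('wrist'); p=r.sense()['tcp_pos']
e=onz(s,252,121,p[2]-.163+.013); print('end dist',np.linalg.norm(e[:2]-p[:2]), e)
Y=165; a=np.radians(Y); u=np.array([np.cos(a),np.sin(a)])
g=PIN+.072*u; print(g)
r.servo_line([.375,.33,.42],[180,0,Y],speed=.15)
r.servo_line([.36,.1,.42],speed=.3); r.servo_line([.355,-.2,.42],speed=.3); r.servo_line([*g,.42],speed=.25)
r.servo_line([*g,.300],speed=.15); r.wait(.3); st('above')
snap('side','s6'); snap('top','t6'); snap('wrist','w6')
A=cv2.imread('pics/s6.png')[120:200,230:330]; B=cv2.imread('pics/t6.png')[150:230,350:450]
cv2.imwrite('pics/z6.png',np.hstack([cv2.resize(x,None,fx=4,fy=4,interpolation=cv2.INTER_CUBIC) for x in (A,B)]))
E
```

```text
end dist 0.06333275547859805 [0.34195889 0.40105414 0.14916804]
[ 0.34845334 -0.34336503]
above t 82.62 p [ 0.3485 -0.3435  0.3007] F [ 0.06 -0.45 -3.25] op 0.0176
```

View pics/z6.png

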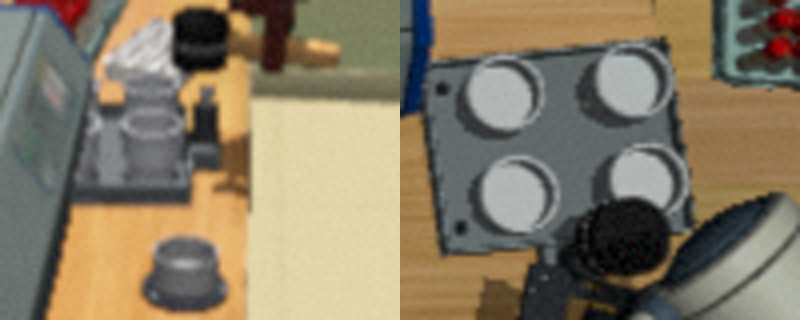

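View pics/w6.png

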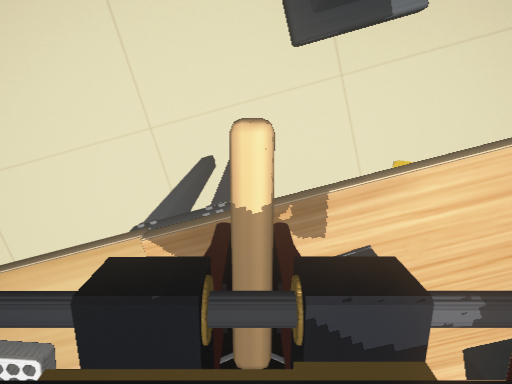

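Run:
```python
from pin import *
s=r.snapshot('top'); b=r.snapshot('side')
print(onz(s,407.2,209.5,.164))
X=[.426,-.364,.164]; print(proj(s,X), proj(b,X), 'side head', 230+200/4,120+18/4, 'pin proj',proj(s,[*PIN,.084]),proj(b,[*PIN,.084]))
```

```text
[ 0.42170582 -0.3629866   0.164     ]
[407.44623447 208.05767422] [279.9324246  123.03117283] side head 280.0 124.5 pin proj [398.38545265 213.06439423] [281.14112036 141.65759998]
```

Head is over the pin (measured (0.422,-0.363) against pin (0.418,-0.362)), and the cups are clear. Pressing down under force watch.

Run:
```python
from pin import *
p=r.sense()['tcp_pos']; g=[.3485,-.3434]
f0=r.sense()['contact_force'][2]
for z in np.arange(.284,.2465,-.0015):
    r.servo_line([*g,z],speed=.04)
    s=r.sense(); f=s['contact_force'][2]-f0
    print(round(s['tcp_pos'][2],4),round(f,1),end=' | ')
    if f>14: break
r.wait(.2); st('down')
a=snap('top','t7'); b=snap('side','s7')
r.servo_line([*g,.31],speed=.1); r.wait(.2); st('up'); snap('side','s8'); snap('top','t8')
A=[cv2.imread(f'pics/{n}.png')[120:200,240:320] for n in('s7','s8')]
cv2.imwrite('pics/z7.png',np.hstack([cv2.resize(x,None,fx=5,fy=5,interpolation=cv2.INTER_CUBIC) for x in A]))
```

```text
0.2837 -0.4 | 0.2826 -0.0 | 0.2809 -0.1 | 0.2794 -0.8 | 0.2779 0.2 | 0.2763 -0.8 | 0.275 0.1 | 0.2737 2.0 | 0.2721 1.7 | 0.2705 2.0 | 0.2689 1.5 | 0.2674 2.2 | 0.2659 2.4 | 0.2644 2.1 | 0.2629 2.6 | 0.2626 10.1 | 0.2621 12.9 | 0.2611 15.5 | down t 87.88 p [ 0.3481 -0.3434  0.2611] F [-7.31  3.55 12.86] op 0.0175
up t 88.84 p [ 0.3484 -0.3433  0.3089] F [-0.11  0.03 -3.14] op 0.0178
```

View pics/z7.png

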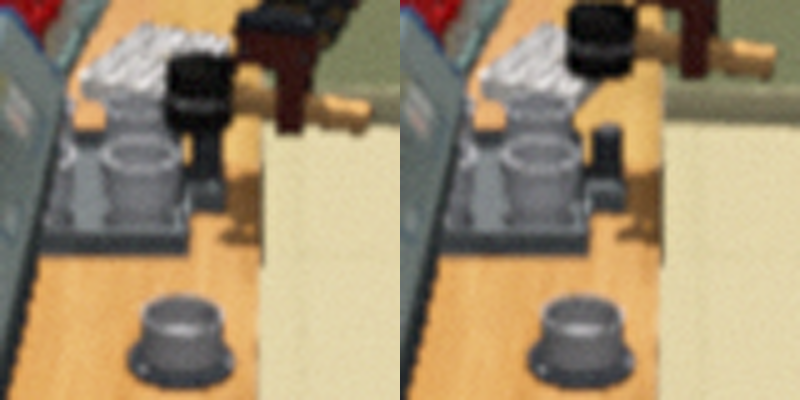

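The pin took 12 mm of travel (contact near z 0.275, stop at 0.2627 with force rising to 15 N) and its head is visibly lower. Returning the mallet to the mat.

Run:
```python
from pin import *
a=np.radians(144); u=np.array([np.cos(a),np.sin(a)]); g=np.array([.440,.345])+.081*u
r.servo_line([.3485,-.3434,.42],speed=.25)
r.servo_line([.355,-.2,.42],speed=.25); r.servo_line([.36,.1,.42],speed=.3); r.servo_line([.37,.33,.42],speed=.25)
r.servo_line([*g,.36],[180,0,144],speed=.15)
r.servo_line([*g,.215],speed=.15); r.wait(.2); f0=st('low')['contact_force'][2]
for z in np.arange(.205,.189,-.001):
    r.servo_line([*g,z],speed=.02); f=r.sense()['contact_force'][2]-f0
    if f>2.5: break
st('down'); r.wait(.2)
r.let_go(); r.wait(.3); r.servo_line([*g,.26],speed=.08); r.servo_line([*g,.40],speed=.25)
r.reach([.36,.20,.42],[180,0,150]); r.wait(.5); st('')
snap('side','s9');snap('top','t9')
A=cv2.imread('pics/s9.png')[140:300,220:320]; B=cv2.imread('pics/t9.png')[150:250,150:430]
cv2.imwrite('pics/s9z.png',cv2.resize(A,(375,600),interpolation=cv2.INTER_CUBIC)); cv2.imwrite('pics/t9z.png',cv2.resize(B,(784,280),interpolation=cv2.INTER_CUBIC))
```

```text
low t 94.53 p [0.3747 0.3928 0.2161] F [ 0.43  0.03 -3.  ] op 0.0176
down t 98.42 p [0.3745 0.3927 0.1928] F [-2.34 -1.04  3.29] op 0.0175
 t 103.09 p [0.36   0.2003 0.4199] F [-0.53 -0.21  0.14] op 0.0875
```

View pics/s9z.png

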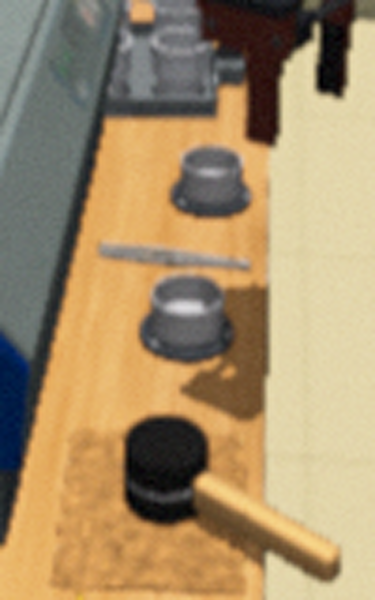

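View pics/t9z.png

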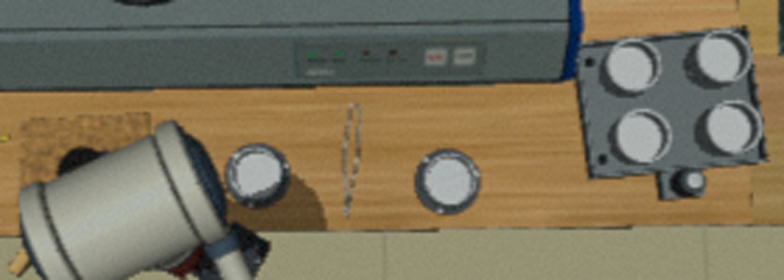

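The mallet stands on its face on the mat, the forceps are unmoved, and four cups are in the tray. One last measured check of cups, pin and mallet head before handing in.

Run:
```python
from pin import *
r.servo_line([.355,-.2,.42],speed=.3)
r.reach([.40,-.40,.46],[180,0,94.7]); r.wait(.4)
s=snap('wrist','wA'); 
r.reach([.36,-.30,.44],[180,0,94.7]); r.wait(.4); s2=snap('wrist','wB'); t=snap('top','tB'); b=snap('side','sB'); st('')
for n,c in [('A',(.042,.05)),('B',(.042,-.055)),('C',(-.042,.05)),('D',(-.042,-.055))]:
    g=proj(s,[*car(*c),.067]); o=rim(s,g,rpx=(22,36),win=45)
    print(n,g.round(1),[np.round(x,1) for x in o[:2]],[ (onz(s,x[0],x[1],.067)[:2]-CAR).round(4) for x in o[:1]])
hsv=cv2.cvtColor(t['frame'],cv2.COLOR_RGB2HSV)[:,:,2]; m=(hsv[195:225,165:205]<45).astype(np.uint8)
cv2.imwrite('pics/tBz.png',cv2.resize(cv2.imread('pics/tB.png')[170:250,150:230],None,fx=5,fy=5))
ys,xs=np.nonzero(m); print('head px',xs.mean()+165,ys.mean()+195, onz(t,xs.mean()+165,ys.mean()+195,.057))
cv2.imwrite('pics/mB.png',cv2.resize(np.hstack([cv2.imread('pics/wA.png'),cv2.imread('pics/wB.png')]),(800,300)))
```

```text
t 107.04 p [ 0.3601 -0.3003  0.4399] F [0.76 0.57 0.05] op 0.0874
A [406.8  87.5] [array([406. ,  87.7,  30. ], dtype=float32)] [array([0.037, 0.053])]
B [395.8 185.2] [array([394. , 186. ,  26.4], dtype=float32)] [array([ 0.0445, -0.0524])]
C [326.4  87.3] [array([325.7,  88.7,  29. ], dtype=float32), array([325.7,  88.7,  32.5], dtype=float32)] [array([-0.0465,  0.045 ])]
D [321.  185.1] [array([321. , 185.7,  28.9], dtype=float32), array([321. , 185.7,  26.1], dtype=float32)] [array([-0.0372, -0.0589])]
head px 180.3690036900369 211.39483394833948 [0.43653359 0.33763107 0.057     ]
```

View pics/mB.png

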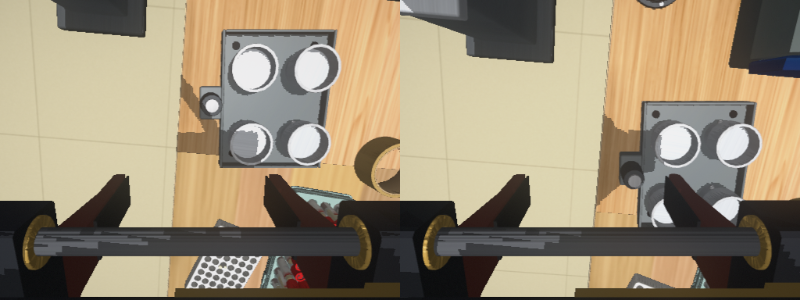

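View pics/tBz.png

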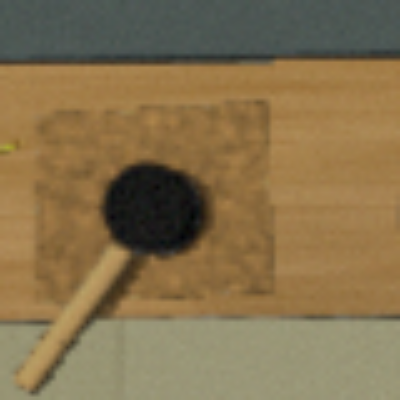

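All cups are within limits and upright, and the mallet head is at the middle of the mat. Handing in.

```bash
python3 -c "
from station import r
print(r.hand_in())"
```

```text
the job is handed in; nothing more can be done
None
```

I handed the job in at about 107 s on the robot's clock, with everything in the task done; the system gives no verdict.

- **Cups:** All four were present. I pulled each straight up, upper cup first, and stood it in the tray. The last wrist picture shows them upright, with rim centres within about 2 mm of where I aimed: 37–47 mm (x) and 45–59 mm (y) from the carrier's centre, measured along the world axes.
- **Pin:** I pressed it down with the mallet's head. It moved about 12 mm and then stopped hard, with the force rising to about 15 N. The pictures also show it down. The fingers never went near it.
- **Mallet:** It had been knocked about 5 cm towards the analyser while I moved the cups, so I measured it again. I gripped it 80 mm from the head instead of 58 mm to keep the gripper clear of the analyser. It now stands on its face near the middle of the mat, at about (0.437, 0.338).
- **Bystanders:** In the last pictures the forceps look unmoved. I never worked near the bottle or the timer, and I did not measure any of the three at the end.

**Checks that disagreed:**
- The two-view height of the mallet's handle came out about 10 mm lower than the text's value, because the two views were close together. I used the text's height, and the grasp and the set-down contact both fitted it.
- The first circle fit on the cup rims was a few pixels off, so I replaced it with an arc fit, which agreed between the two views to under 0.3 mm.
- The tray's outline measured about 1–3% smaller than stated.

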